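# Ready the unwinding stand: spool in its cup, tension peg wedged on the mark

### The arm

A 6-joint arm with a two-finger parallel gripper is mounted at the origin on a cart in front of the work surface, level with it; the furniture and walls round the work are solid. World frame = base frame: x ahead of the robot, y to its left, z up, the work surface at z = 0. Lengths are in m, angles in rad, forces in N, time in s.
With the tool pointing down it reaches from about 0.375 to 0.825 m from the base axis. Payload 5.5 kg.
Tool frame: the origin (TCP) lies midway between the tips of the shut fingers; the grasp point (between the pads) lies 19 mm behind it (r.pinch_z is the distance from the TCP to the grasp point, in m); z points along the fingers, y is the line along which they close (so a half turn about z gives the same grasp; the last joint's range is limited). The gripper opens to 85 mm and grips with 20 to 120 N. Pads are 22 mm wide; open, the fingers measure 114 mm over their backs; the gripper's body (76 mm by 85 mm) begins 54 mm behind the grasp point. The pads swing forward as they close: fully open they stand 13 mm farther back than shut.
Start: joints at [1.263, 0.314, -0.047, 1.21, 0, 1.571], TCP at [0.182, 0.572, 0.231] pointing down, gripper open.
Joint ranges: [-2.67, 2.67], [-0.69, 1.73], [-1.03, 1.25], [-2.08, 2.16], [-1.42, 1.45], [-3.14, 3.14]. Speed limits (rad/s): [2.39, 2.39, 3.01, 3.14, 3.14, 3.14].

### API

Orientations are given as a unit quaternion [x, y, z, w].
In Python, from rig import r, imaging gives the robot as it stands. Calls block until the motion is done:
- r.reach(position, orientation): joint-space move of the TCP to a pose.
- r.move_straight(position, rate=0.15, orientation=None, until_force=None): straight line of the TCP; orientation=None keeps the orientation; rate is the mean speed in m/s. With until_force (N) it stops when the force on the tool has changed by that much, and returns True; else False.
- r.move_j(angles): joint-space move.
- r.ungrasp() and r.grab(): open the fingers fully, or close them until they stop; the grip force is fixed at half the most.
- r.sleep(seconds).
- r.inverse_kinematics(position, orientation): joint angles nearest the present ones, or None.
- imaging.grab_frame(name): name is "scene" or "top"; returns (picture, depth): 420x560x3 uint8, red, green, blue; 420x560 float32, m along the optical axis (not along the pixel's ray), 0 where there is no reading.
- imaging.camera_info(name): a dict with "fx", "fy", "cx", "cy" (pixels), "world_from_camera" (4x4, takes a point from camera to world coordinates). Camera axes: x right, y up, looking along -z (the intrinsics and any distortion apply to the point x, -y, -z); pixel columns grow to the right and rows downward; lengths in m; the calibration is good to about 2 mm. A picture is of the moment at which its call begins. camera_info takes no time and is no camera call.
A pose or a line that the arm cannot do raises r.IKError and nothing moves.
- r.job_done(): hands the job in; it is judged then, once.
Readings, each from a call of its own:
- r.current_time_s(): time.
- r.current_joint_positions(): joint angles.
- r.current_dq(): joint speeds.
- r.current_tau(): joint torques, N m.
- r.current_tcp_pos(): TCP position.
- r.current_eef_rot(): TCP orientation.
- r.current_wrist_force(): force on the tool from outside, world axes, zero at the start.
- r.current_ft_torque(): the same for the moment, N m.
- r.current_opening(): finger opening in m.
- r.current_gripper_force(): force on a finger pad.
Only numpy, scipy, OpenCV 4.12 (cv2) and the standard library are available. Lean on these libraries where they do the work, as an engineer would, in place of code of your own. Each camera call takes 0.05 s, during which the arm holds its last target. There are 200 camera calls.

### The job

Make the unwinding stand ready: first set the red spool upright in the stand's round cup. Then turn the wooden tension peg clockwise while pressing it steadily but gently down into its tapered hole, until its pointer is at the red mark on the dial, so that it stays there by itself against its spring when you let go. Leave the orange-and-white spool and the brass weight where they are.

Things in the scene. Friction and masses are not known exactly. Their poses are not given: they have to be found in the camera images.
- red_spool_mid (a point): Loose sewing spool with red yarn and white flanges, diameter 46 mm, height 42 mm, standing upright; the point is its centre, 21 mm above its foot.
- cup (a point): Shallow round black cup on one end of the fixed unwinding stand (grey plate 110 x 230 mm, 12 mm thick); inner diameter 56 mm. The point is the centre of the cup's inner floor; the rim is 10 mm higher. The x and y axes are the stand's; y points from the blue tension head to the cup, 150 mm. A wire yarn guide, 30 mm wide along x and 55 mm above the worktop, stands 63 mm from the cup centre toward the head.
- peg_grip (a point): Centre of the wing (thumb grip) of the wooden tension peg on the blue head. The wing is 44 mm long, 10 mm thick, 28 mm high: pinch it across its thickness from above. z is up along the peg; x points along the wing to the end with the yellow pointer. With the peg raised the wing's lower edge is 36 mm above the dial's face; the neck under it is 23 mm wide.
- peg_turn (a joint): Turn of the peg in rad: 0 at its stop (where it starts), growing clockwise seen from above, to 2.4. A coil spring turns it back to 0 (0.016 N m at 0, plus 0.025 N m per rad) unless the peg is wedged.
- peg_lift (a joint): How far the peg is pushed down, in m: 0 raised, at most 0.022; it starts 0 to 2 mm down. It slides with 8 N of friction, which also holds it where it is left. Somewhere between 3 and 17 mm down (different every time, cannot be seen) it meets its tapered seat, and the push needed then rises within about 1 mm.
- mark (a point): Red mark near the rim of the white dial (radius 34 mm) under the peg; the point is on the dial's face, 28 mm from the peg's axis, and its x axis points outward from the peg's axis. The pointer is at the mark when the x axes of the peg wing and of this point agree; that takes 0.8 to 1.35 rad of clockwise turn from the stop.
- spool_b: Bystander: loose spool with white yarn and orange flanges, diameter 40 mm, height 50 mm, origin at its foot. Leave it alone.
- weight_50: Bystander: loose brass knob weight, diameter 24 mm, height 30 mm, origin at its foot. Leave it alone.
- dial: White dial disc (radius 34 mm, 4 mm thick, origin under its centre, on the peg's axis) with a brass collar (radius 13 mm, 10 mm above the origin); the bush with the tapered seat is hidden in the head below. A peg turned while pressed down with 14 to 22 N in all wedges and keeps its angle when let go; if it does not bear on its seat it springs back. Pressing with over 30 N splits the bush.
Things that resemble listed ones, but are neither listed nor needed, are in the scene too. What is shaped like the part that bears red_spool_mid but black or green is not meant.

How it is judged:
By the outcome, as a careful person would: the job done as asked, in the order asked, and still so for the second after the job is handed in, with the robot touching nothing.
It also fails if it takes over 72 s, if anything falls off the work surface, if the arm or the gripper's body presses on something with over 40 N, if the wrist force passes 120 N, or if a joint passes its speed limit or range.

## Working session

There is one attempt and no reset: what is moved stays moved. The work goes in short steps, each a Python script; the robot and the scene stay as the last script left them, time stands still between calls to the robot, and variables do not carry over. Pictures are saved under pics/ and viewed, at most 10 in all, crops included, and the job is handed in when it is done.

```bash
ls; mkdir -p pics; python3 - <<'E'
from rig import r, imaging
import cv2,numpy as np
for n in("top","scene"):
    p,d=imaging.grab_frame(n); cv2.imwrite(f"pics/{n}0.png",p[:,:,::-1]); np.savez(f"{n}0.npz",p=p,d=d)
    c=imaging.camera_info(n); print(n,{k:(np.round(v,3).tolist() if k=="world_from_camera" else v) for k,v in c.items()})
print(r.current_time_s(),r.current_eef_rot(),r.pinch_z)
E
```

```text
pics
top {'fx': 470.8372013543845, 'fy': 470.8372013543845, 'cx': 271.37144720361795, 'cy': 210.49267304477615, 'world_from_camera': [[0.018, 0.991, -0.136, 0.336], [-1.0, 0.02, 0.013, -0.137], [0.015, 0.136, 0.991, 1.287], [0.0, 0.0, 0.0, 1.0]]}
scene {'fx': 447.83368994450603, 'fy': 447.83368994450603, 'cx': 282.90761458182806, 'cy': 205.82125183775162, 'world_from_camera': [[-0.996, 0.066, -0.063, 0.43], [-0.092, -0.73, 0.678, 0.669], [-0.001, 0.681, 0.733, 0.937], [0.0, 0.0, 0.0, 1.0]]}
0.1 [ 1.53265702e-01  9.88184738e-01 -7.33856266e-04 -9.82967029e-05] 0.0187
```

View pics/top0.png

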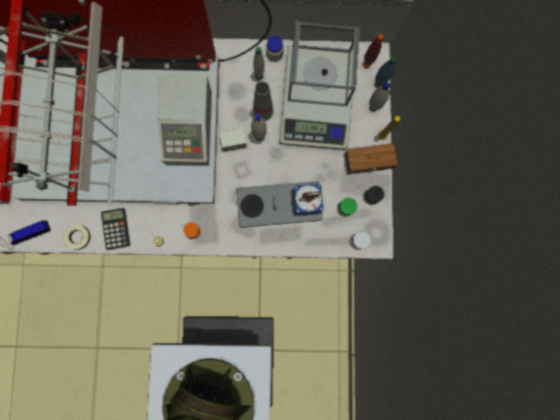

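View pics/scene0.png

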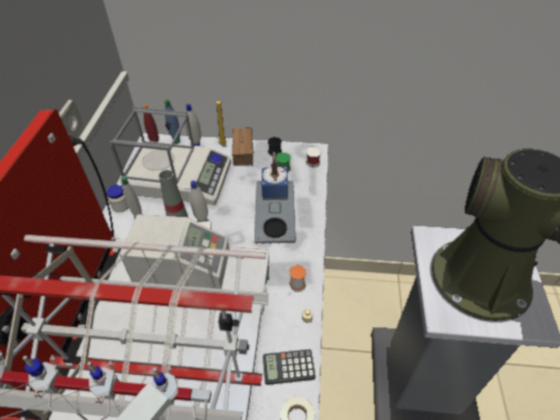

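Spool candidates in top: white-topped (361,240), green (348,206) and black (374,195); in scene they are (313,157), (283,160) and (274,146). The white-flanged one with red yarn fits the description. The cup is at top (252,205), the head at (308,198), the orange spool at (191,230) and the brass weight at (158,240). I'll confirm in one enlarged crop.

```bash
cat > h.py <<'E'
import numpy as np,cv2
from rig import r,imaging
def ray(n,u,v):
    c=imaging.camera_info(n);T=np.array(c["world_from_camera"])
    d=np.array([(u-c["cx"])/c["fx"],-(v-c["cy"])/c["fy"],-1.])
    return T[:3,3],T[:3,:3]@d
def onz(n,u,v,z):
    o,d=ray(n,u,v); return o+d*(z-o[2])/d[2]
def cloud(n,d):
    c=imaging.camera_info(n);T=np.array(c["world_from_camera"])
    v,u=np.mgrid[:420,:560]
    P=np.stack([(u-c["cx"])/c["fx"]*d,-(v-c["cy"])/c["fy"]*d,-d],-1)
    return P@T[:3,:3].T+T[:3,3]
E
python3 - <<'E'
from h import *
t=np.load("top0.npz");s=np.load("scene0.npz")
a=cv2.resize(t["p"][170:260,230:390],(800,450)[:2] and (533,300),interpolation=cv2.INTER_CUBIC)
b=cv2.resize(s["p"][130:250,240:340],(480,576),interpolation=cv2.INTER_CUBIC)
im=np.zeros((600,800,3),np.uint8);
a=cv2.resize(t["p"][175:260,285:390],(315,255),interpolation=cv2.INTER_CUBIC)
a2=cv2.resize(t["p"][175:235,285:335],(315,378)[:2],interpolation=cv2.INTER_CUBIC)
im[:255,:315]=a; im[258:600,:315]=a2[:342]; im[:576,320:800]=b
cv2.imwrite("pics/crop0.png",im[:,:,::-1])
for n,D,pts in(("top",t["d"],[(361,240),(348,206),(252,205),(308,198),(191,230)]),("scene",s["d"],[(313,154),(275,228),(298,272)])):
    C=cloud(n,D)
    for u,v in pts: print(n,u,v,C[v,u].round(3))
E
```

```text
top 361 240 [ 0.433 -0.392  0.044]
top 348 206 [ 0.523 -0.358  0.042]
top 252 205 [ 0.525 -0.101  0.015]
top 308 198 [ 0.532 -0.245  0.109]
top 191 230 [0.45  0.058 0.046]
scene 313 154 [ 0.436 -0.385  0.04 ]
scene 275 228 [ 0.524 -0.102  0.014]
scene 298 272 [0.451 0.059 0.05 ]
```

View pics/crop0.png

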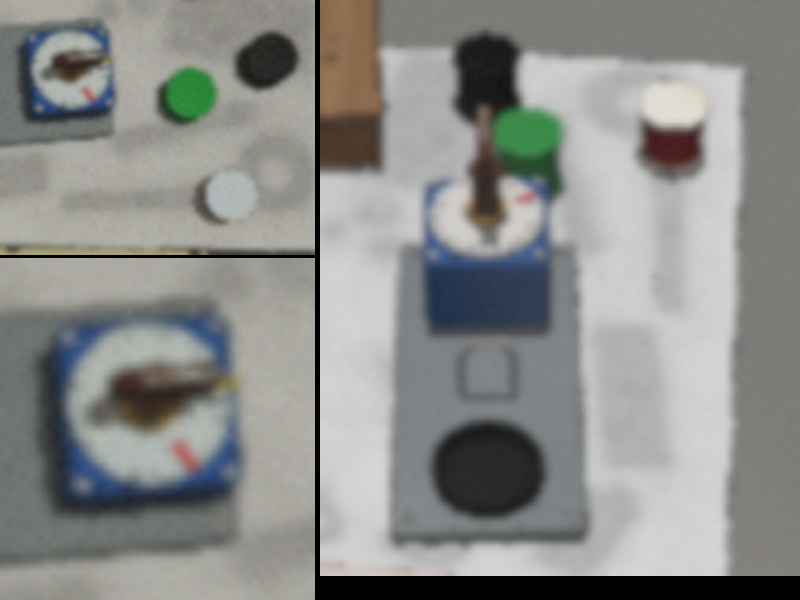

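The crop confirms it: the spool at top (361,240) and scene (313,157) has white flanges and red yarn. The others are plain green and black. The pointer is on the right (about top (323,195)) and the mark is at lower right (about top (315,208)).

```bash
cat > meas.py <<'E'
from h import *
def blob(m,near,rad):
    v,u=np.nonzero(m); k=np.hypot(u-near[0],v-near[1])<rad
    return u[k],v[k]
def head(t,s,ct,cs):
    for n,I,D in(("top",t,ct),("scene",s,cs)):
        C=cloud(n,D);p=I.astype(int);R,G,B=p[...,0],p[...,1],p[...,2]
        near=(308,199) if n=="top" else (275,180)
        X=C[...,0];Y=C[...,1];Z=C[...,2]
        reg=(abs(X-.53)<.06)&(abs(Y+.245)<.06)&(D>0)
        bl=(B>R+40)&reg
        print(n,"blue top z",np.percentile(Z[bl],[50,80]).round(3))
        red=(R>G+60)&(R>B+50)&reg
        v,u=np.nonzero(red); print(" red n",len(u),u.mean().round(1),v.mean().round(1),"cloud",np.median(C[red],0).round(4))
        w=reg&(Z>.105); q=C[w]
        for lo,hi in((.105,.12),(.12,.135),(.135,.18)):
            k=(q[:,2]>lo)&(q[:,2]<=hi)
            if k.sum()>3: print("  z",lo,hi,k.sum(),q[k].mean(0).round(4))
        print(" wing max z",np.percentile(q[:,2],[50,95]).round(4),"n",len(q))
        k=q[:,2]>np.percentile(q[:,2],95)-.012
        m=q[k][:,:2].mean(0);_,sv,V=np.linalg.svd(q[k][:,:2]-m);print(" top centre",m.round(4),"dir",V[0].round(3),np.ptp((q[k][:,:2]-m)@V.T,axis=0).round(4))
        wh=reg&(p.min(-1)>150)
        print(" white dial",wh.sum(),np.median(C[wh],0).round(4))
        yl=(R>B+50)&(G>B+40)&reg&(R-G<50);v,u=np.nonzero(yl)
        if len(u):print(" yellow",len(u),u.mean().round(1),v.mean().round(1),np.median(C[yl],0).round(4))
E
python3 - <<'E'
from meas import *
t=np.load("top0.npz");s=np.load("scene0.npz")
head(t["p"],s["p"],t["d"],s["d"])
for n,q in(("top",t),("scene",s)):
    C=cloud(n,q["d"]);p=q["p"].astype(int)
    X,Y,Z=np.moveaxis(C,-1,0)
    k=(np.hypot(X-.434,Y+.39)<.04)&(Z>.034)&(p.min(-1)>120)
    v,u=np.nonzero(k);(cu,cv_),ra=cv2.minEnclosingCircle(np.c_[u,v].astype(np.float32))
    print(n,"spool",k.sum(),onz(n,u.mean(),v.mean(),.042).round(4),onz(n,cu,cv_,.042).round(4),"z",np.median(Z[k]).round(4))
    k=(np.hypot(X-.524,Y+.102)<.05)&(p.max(-1)<65)
    e=cv2.fitEllipse(max(cv2.findContours(k.astype(np.uint8),0,1)[0],key=len))
    print(" cup",k.sum(),np.round(e[0],1),np.round(e[1],1),onz(n,*e[0],.022).round(4),"z",np.percentile(Z[k],[10,50,90]).round(4))
    k=(abs(X-.53)<.09)&(abs(Y+.17)<.16)&(p.max(-1)<140)&(Z>.006)&(Z<.02)&(np.ptp(p,axis=-1)<30)
    rc=cv2.minAreaRect(C[k][:,:2].astype(np.float32));print(" plate",rc,np.median(Z[k]))
E
```

```text
top blue top z [0.067 0.069]
 red n 3 313.7 205.3 cloud [ 0.5193 -0.2638  0.0735]
  z 0.105 0.12 33 [ 0.5341 -0.2519  0.1107]
  z 0.12 0.135 51 [ 0.5378 -0.2496  0.1308]
  z 0.135 0.18 26 [ 0.5383 -0.2487  0.1366]
 wing max z [0.131  0.1373] n 110
 top centre [ 0.5381 -0.2493] dir [ 0.112 -0.994] [0.041  0.0102]
 white dial 426 [ 0.5244 -0.2585  0.0056]
scene blue top z [0.067 0.069]
 red n 0 nan nan cloud [nan nan nan]
  z 0.105 0.12 25 [ 0.5404 -0.2431  0.1109]
  z 0.12 0.135 27 [ 0.5398 -0.2385  0.1302]
  z 0.135 0.18 29 [ 0.5419 -0.2498  0.1367]
 wing max z [0.133  0.1376] n 81
 top centre [ 0.5409 -0.246 ] dir [-0.101  0.995] [0.0455 0.0082]
 white dial 357 [ 0.5188 -0.2473  0.0708]
top spool 230 [ 0.4337 -0.3951  0.042 ] [ 0.4338 -0.3949  0.042 ] z 0.0411
 cup 393 [251.6 205.5] [21.5 21.7] [ 0.5225 -0.0996  0.022 ] z [0.011  0.0149 0.023 ]
 plate ((0.5312346816062927, -0.17742213606834412), (0.11046143621206284, 0.23503966629505157), 6.1537861824035645) 0.011935238336949539
scene spool 123 [ 0.4367 -0.3951  0.042 ] [ 0.4366 -0.3969  0.042 ] z 0.0434
 cup 348 [274.6 227.3] [18.7 21.8] [ 0.5242 -0.0979  0.022 ] z [0.0142 0.017  0.0248]
 plate ((0.5318321585655212, -0.1731490194797516), (0.10659749805927277, 0.22811223566532135), 6.065581321716309) 0.013795613523452821meas.py:14: RuntimeWarning: Mean of empty slice.
  v,u=np.nonzero(red); print(" red n",len(u),u.mean().round(1),v.mean().round(1),"cloud",np.median(C[red],0).round(4))
  ret = ret.dtype.type(ret / rcount)
  return _methods._mean(a, axis=axis, dtype=dtype,
  ret = um.true_divide(
```

```bash
cat >> h.py <<'E'
from scipy.spatial.transform import Rotation as Rot
def ori(a):  # tool down, closing line at world angle a
    y=np.array([np.cos(a),np.sin(a),0]);x=np.array([-y[1],y[0],0])
    return Rot.from_matrix(np.c_[x,y,[0,0,-1]]).as_quat()
SPOOL=np.array([.435,-.3955]);CUP=np.array([.5233,-.0988]);PEG=np.array([.5393,-.2478]);A=np.radians(6.1)
E
python3 - <<'E'
from h import *
P=[]
for n in("top","scene"):
    q=np.load(n+"0.npz");P.append(cloud(n,q["d"])[q["d"]>0])
P=np.vstack(P);rr=np.hypot(P[:,0],P[:,1]);an=np.degrees(np.arctan2(P[:,1],P[:,0]))
for a in range(-50,90,10):
    print(a,[np.round(P[(rr>lo)&(rr<lo+.1)&(an>a)&(an<a+10)][:,2].max(initial=-9),2) for lo in(.3,.4,.5,.6,.7)])
for a0 in(A,A+np.pi,):
    for d in(0,-1.4):
        print(a0+d,[None if q is None else q.round(2) for q in[r.inverse_kinematics([*PEG,.11],ori(a0+d))]])
for a in(-np.pi/4,3*np.pi/4): print(r.inverse_kinematics([*SPOOL,.015],ori(a)).round(2))
q=np.load("top0.npz");p=q["p"].astype(int);C=cloud("top",q["d"])
f=p[...,0]-np.maximum(p[...,1],p[...,2]);f[:200]=0;f[215:]=0;f[:,:306]=0;f[:,322:]=0
v,u=np.nonzero(f>18);w=f[v,u];print("red",len(u),np.average(u,weights=w),np.average(v,weights=w))
m=onz("top",np.average(u,weights=w),np.average(v,weights=w),.0725)
print(m,np.linalg.norm(m[:2]-PEG),np.arctan2(*(m[:2]-PEG)[::-1]))
q=np.load("scene0.npz");p=q["p"].astype(int)
f=p[...,0]-np.maximum(p[...,1],p[...,2]);f[:165]=0;f[180:]=0;f[:,:278]=0;f[:,290:]=0
v,u=np.nonzero(f>18);w=f[v,u];print("red",len(u),np.average(u,weights=w),np.average(v,weights=w))
m=onz("scene",np.average(u,weights=w),np.average(v,weights=w),.0725)
print(m,np.linalg.norm(m[:2]-PEG),np.arctan2(*(m[:2]-PEG)[::-1]))
E
```

```text
-50 [np.float64(-0.69), np.float64(-0.69), np.float64(0.05), np.float64(0.73), np.float64(0.74)]
-40 [np.float64(-0.69), np.float64(0.01), np.float64(0.05), np.float64(0.05), np.float64(0.74)]
-30 [np.float64(-0.69), np.float64(0.01), np.float64(0.14), np.float64(0.14), np.float64(0.07)]
-20 [np.float64(0.01), np.float64(0.02), np.float64(0.06), np.float64(0.02), np.float64(0.12)]
-10 [np.float64(0.01), np.float64(0.02), np.float64(0.05), np.float64(0.06), np.float64(0.17)]
0 [np.float64(0.01), np.float64(0.06), np.float64(0.06), np.float64(0.17), np.float64(0.18)]
10 [np.float64(0.0), np.float64(0.03), np.float64(0.06), np.float64(0.36), np.float64(0.37)]
20 [np.float64(-0.7), np.float64(0.03), np.float64(0.36), np.float64(0.41), np.float64(0.42)]
30 [np.float64(-0.7), np.float64(0.02), np.float64(0.02), np.float64(0.42), np.float64(0.48)]
40 [np.float64(-0.7), np.float64(-0.69), np.float64(0.03), np.float64(0.34), np.float64(0.72)]
50 [np.float64(-0.7), np.float64(-0.69), np.float64(-0.69), np.float64(0.03), np.float64(0.73)]
60 [np.float64(-0.69), np.float64(-0.69), np.float64(-0.69), np.float64(-0.69), np.float64(-0.69)]
70 [np.float64(-0.7), np.float64(-0.69), np.float64(-0.69), np.float64(-0.69), np.float64(-0.69)]
80 [np.float64(-0.69), np.float64(-0.69), np.float64(-0.69), np.float64(-0.69), np.float64(-0.7)]
0.1064650843716541 [array([-0.43,  0.37, -0.25,  0.95,  0.  ,  1.03])]
-1.2935349156283458 [array([-0.43,  0.37, -0.25,  0.95,  0.  ,  2.43])]
3.2480577379614473 [array([-0.43,  0.37, -0.25,  0.95,  0.  , -2.11])]
1.8480577379614473 [array([-0.43,  0.37, -0.25,  0.95,  0.  , -0.71])]
[-0.74  0.46 -0.36  0.75  0.    1.62]
[-0.74  0.46 -0.36  0.75  0.   -1.52]
red 16 313.87519260400614 205.81047765793528
[ 0.51748789 -0.26371199  0.0725    ] 0.02699924742368794 -2.5113395353049777
red 10 281.9969696969697 170.83636363636364
[ 0.51977322 -0.2658686   0.0725    ] 0.02660393260734086 -2.3949611358006915
```

```bash
python3 - <<'E'
from h import *
o=r.current_eef_rot();az=np.arctan2(.572,.182)
r.move_straight([.42*np.cos(az),.42*np.sin(az),.25],rate=.3)
a=np.arctan2(SPOOL[1],SPOOL[0])
q=np.array(r.current_joint_positions());q[0]+=a-az;r.move_j(q)
r.reach([*SPOOL,.12],ori(-np.pi/4))
t,d=imaging.grab_frame("scene");cv2.imwrite("pics/pre.png",t[100:240,230:400,::-1].repeat(3,0).repeat(3,1))
r.move_straight([*SPOOL,.015],rate=.1)
r.grab();print(r.current_opening(),r.current_wrist_force(),r.current_time_s())
r.move_straight([*SPOOL,.13],rate=.15)
print(r.current_opening(),r.current_gripper_force())
r.reach([*CUP,.13],ori(A))
t,d=imaging.grab_frame("scene");cv2.imwrite("pics/over.png",cv2.resize(t[130:330,180:380],(600,600))[:,:,::-1])
print(r.current_tcp_pos(),r.current_opening(),r.current_time_s())
E
```

```text
0.043879209442968525 [-1.14039265  1.51905958  5.09762742] 5.9333
0.044316285644701615 60.970411363159656
[ 0.52327122 -0.09992391  0.12986796] 0.04390414432398157 8.0833
```

View pics/over.png

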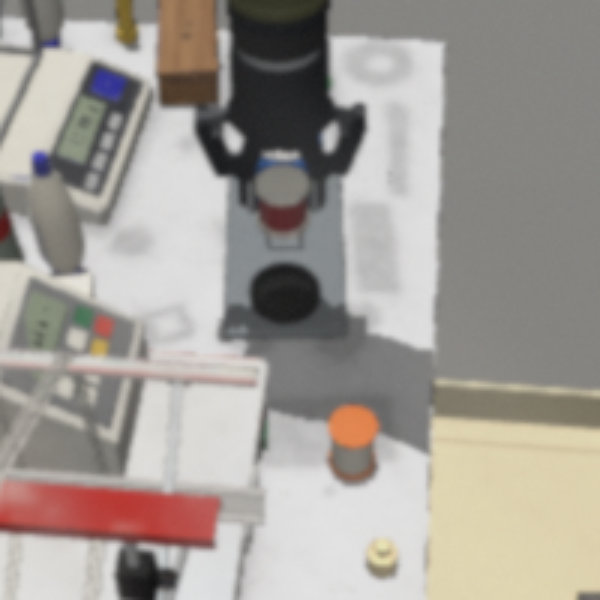

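The spool is held upright over the cup, with its top at about scene (274,192). Now lowering it.

```bash
python3 - <<'E'
from h import *
print("top seen",onz("scene",274,192.3,.157))
r.move_straight([*CUP,.05],rate=.12)
hit=r.move_straight([*CUP,.02],rate=.03,until_force=5)
z=r.current_tcp_pos();print(hit,z,r.current_wrist_force())
if hit and z[2]<.034:
    r.ungrasp();r.move_straight([*CUP,.16],rate=.12)
    # go over peg off to the side for a clean picture
    r.reach([.42,-.15,.25],ori(A))
    for n in("top","scene"):
        p,d=imaging.grab_frame(n);np.savez(n+"1.npz",p=p,d=d)
        cr=p[170:260,220:340] if n=="top" else p[130:250,220:340]
        cv2.imwrite(f"pics/{n}1.png",cv2.resize(cr,None,fx=5,fy=5,interpolation=cv2.INTER_CUBIC)[:,:,::-1])
        C=cloud(n,d);k=(np.hypot(C[...,0]-CUP[0],C[...,1]-CUP[1])<.035)&(C[...,2]>.045);v,u=np.nonzero(k)
        print(n,k.sum(),np.median(C[k],0) if k.any() else 0, onz(n,u.mean(),v.mean(),.056) if k.any() else 0)
print(r.current_time_s())
E
```

```text
top seen [ 0.52330202 -0.09580561  0.157     ]
True [ 0.52313311 -0.09878465  0.02974953] [-1.27553561  0.72674247  6.88318738]
top 0 0 0
scene 207 [ 0.52538078 -0.09687152  0.05700549] [ 0.52544995 -0.0975741   0.056     ]
12.0667
```

View pics/scene1.png

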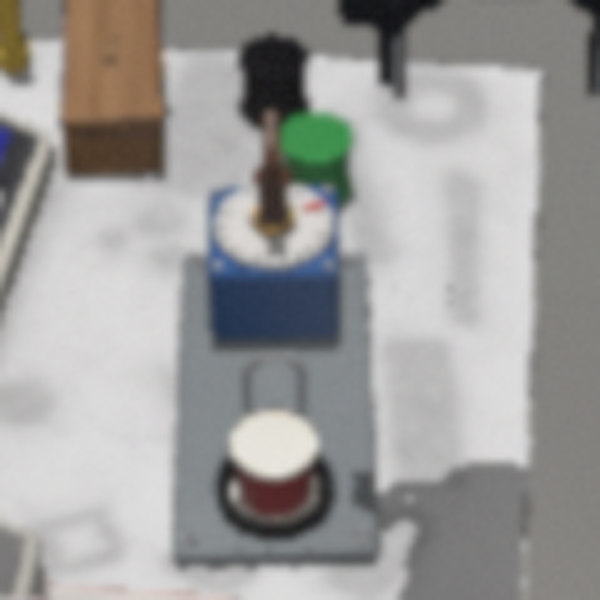

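The spool is seated upright in the cup, top flange at about scene (275,219) and z 0.057, which is foot 0.015 on the cup floor. Next I'll grip the peg and press it.

```bash
python3 - <<'E'
from h import *
r.reach([*PEG,.19],ori(A))
r.move_straight([*PEG,.1115],rate=.08)
r.sleep(.2);f0=np.array(r.current_wrist_force());print("free",f0)
r.grab();r.sleep(.3);f=np.array(r.current_wrist_force());print("gripped",f,r.current_opening(),r.current_tcp_pos(),r.current_ft_torque())
np.save("f0.npy",f0)
hit=r.move_straight([*PEG,.0885],rate=.006,until_force=16-(f[2]-f0[2]))
print(hit,r.current_tcp_pos(),np.array(r.current_wrist_force())-f0)
r.sleep(.3);print(np.array(r.current_wrist_force())-f0,r.current_tcp_pos(),r.current_opening(),r.current_time_s())
E
```

```text
free [-0.34380281 -0.36294187 -0.17935889]
gripped [-1.66812964  0.3515165   2.43967187] 0.008685725502007654 [ 0.53912358 -0.24780853  0.11153593] [-0.01998622  0.50467895  0.00079014]
True [ 0.53899528 -0.24786758  0.10336709] [-0.18480005  0.65372395  6.04962122]
[-1.14029354  0.33887684  5.2194826 ] [ 0.5390175  -0.24787933  0.10339943] 0.008571551084192589 17.1917
```

```bash
python3 - <<'E'
from h import *
f0=np.load("f0.npy");z=r.current_tcp_pos()[2]
for i in range(14):
    z-=.0004;r.move_straight([*PEG,z],rate=.006);r.sleep(.1)
    f=np.array(r.current_wrist_force())-f0;print(round(z,4),r.current_tcp_pos()[2].round(5),f.round(1),round(r.current_opening(),4))
    if f[2]>16.5: break
print(r.current_time_s())
E
```

```text
0.103 0.10336 [-3.2  0.1  6. ] 0.0089
0.1026 0.10335 [-3.5  1.3  8.8] 0.0087
0.1022 0.10332 [-4.5  1.1 10.9] 0.009
0.1018 0.10332 [-4.9  1.3 14.8] 0.0088
0.1014 0.1033 [-6.1  2.6 16.6] 0.0088
19.0167
```

```bash
cat > turn.py <<'E'
from h import *
import sys
a0,a1=float(sys.argv[1]),float(sys.argv[2]);z=float(sys.argv[3]);f0=np.load("f0.npy")
n=max(1,round((a1-a0)/.08))
for a in np.linspace(a0,a1,n+1)[1:]:
    r.move_straight([*PEG,z],rate=.02,orientation=ori(A-a))
    f=np.array(r.current_wrist_force())-f0
    y=Rot.from_quat(r.current_eef_rot()).as_matrix()[:,1]
    print(a.round(3),"act",round(A-np.arctan2(y[1],y[0]),3),"z",round(z,4),r.current_tcp_pos().round(4),f.round(1),np.round(r.current_ft_torque()[2],2),round(r.current_time_s(),2))
    if f[2]>25 or f[2]<8: print("stop");break
    z-=np.clip((17.5-f[2])/8000,-.0006,.0006)
print("z",z)
E
python3 turn.py 0 .8 .1013
```

```text
0.08 act 0.081 z 0.1013 [ 0.5395 -0.248   0.1031] [-6.8  2.5 15.3] -0.05 19.27
0.16 act 0.16 z 0.101 [ 0.5396 -0.248   0.1031] [-6.   1.9 17.9] 0.01 19.52
0.24 act 0.24 z 0.1011 [ 0.5398 -0.248   0.1031] [-5.8  1.5 15.8] -0.01 19.77
0.32 act 0.32 z 0.1009 [ 0.54   -0.248   0.1031] [-5.8  3.  17.3] -0.1 20.02
0.4 act 0.4 z 0.1009 [ 0.5401 -0.2481  0.1031] [-4.8  2.2 17.4] -0.08 20.27
0.48 act 0.48 z 0.1008 [ 0.5402 -0.2482  0.1031] [-5.5  2.8 16.4] -0.14 20.52
0.56 act 0.56 z 0.1007 [ 0.5404 -0.2482  0.1031] [-4.6  1.2 17.9] -0.12 20.77
0.64 act 0.64 z 0.1008 [ 0.5405 -0.2483  0.1031] [-3.9  2.5 16.8] -0.13 21.02
0.72 act 0.72 z 0.1007 [ 0.5406 -0.2484  0.1031] [-3.3  2.4 15.3] -0.06 21.27
0.8 act 0.801 z 0.1004 [ 0.5408 -0.2485  0.103 ] [-3.3  1.3 18.4] -0.14 21.52
z 0.10051943428096582
```

```bash
python3 - <<'E'
from h import *
for n,k,win in(("top",0,(195,215,306,322)),("scene",0,(165,180,278,292)),("scene",1,(165,180,278,292))):
    q=np.load(f"{n}{k}.npz");p=q["p"].astype(int);S=4
    P=cv2.resize(q["p"],None,fx=S,fy=S,interpolation=cv2.INTER_CUBIC).astype(int)
    v,u=np.mgrid[:P.shape[0],:P.shape[1]];u=(u+.5)/S-.5;v=(v+.5)/S-.5
    o,_=ray(n,0,0);c=imaging.camera_info(n);T=np.array(c["world_from_camera"])
    d=np.stack([(u-c["cx"])/c["fx"],-(v-c["cy"])/c["fy"],-np.ones_like(u)],-1)@T[:3,:3].T
    W=(o+d*((.0725-o[2])/d[...,2])[...,None])[...,:2]
    R,G,B=np.moveaxis(P,-1,0)
    wh=(P.min(-1)>125)&(np.hypot(W[...,0]-PEG[0],W[...,1]-PEG[1])<.037)
    hull=cv2.convexHull(W[wh].astype(np.float32))[:,0]
    # least-squares circle on hull
    M=np.c_[2*hull,np.ones(len(hull))];s=np.linalg.lstsq(M,(hull**2).sum(1),rcond=None)[0]
    cen=s[:2];rad=np.sqrt(s[2]+cen@cen)
    f=R-np.maximum(G,B);f[(u<win[2])|(u>win[3])|(v<win[0])|(v>win[1])]=0;f[f<25]=0
    m=np.array([np.average(W[...,i],weights=f) for i in(0,1)])
    for nm,C in(("dial",cen),("PEG",PEG)):
        e=m-C;print(n,k,nm,C.round(4),"R",rad.round(4),"mark r",np.linalg.norm(e).round(4),"turn",(-1.464-np.arctan2(e[1],e[0])).round(3))
E
```

```text
top 0 dial [ 0.539  -0.2494] R 0.0333 mark r 0.0258 turn 1.087
top 0 PEG [ 0.5393 -0.2478] R 0.0333 mark r 0.027 turn 1.043
scene 0 dial [ 0.5397 -0.25  ] R 0.0356 mark r 0.0259 turn 1.009
scene 0 PEG [ 0.5393 -0.2478] R 0.0356 mark r 0.0271 turn 0.936
scene 1 dial [ 0.5396 -0.2498] R 0.0357 mark r 0.026 turn 1.003
scene 1 PEG [ 0.5393 -0.2478] R 0.0357 mark r 0.027 turn 0.937
```

```bash
python3 turn.py .8 .97 .1005; python3 - <<'E'
from h import *
r.sleep(.2);print(np.array(r.current_wrist_force())-np.load("f0.npy"))
r.ungrasp();p=r.current_tcp_pos();r.move_straight([p[0],p[1],.19],rate=.12)
r.reach([.42,-.05,.25],ori(A-.97))
for n in("top","scene"):
    F=[imaging.grab_frame(n) for _ in range(6)]
    p=np.mean([f[0] for f in F],0);d=np.median([f[1] for f in F],0);np.savez(n+"2.npz",p=p.astype(np.uint8),d=d)
t=np.load("top2.npz");s=np.load("scene2.npz")
a=cv2.resize(t["p"][180:220,285:335],(400,320),interpolation=cv2.INTER_CUBIC);b=cv2.resize(s["p"][145:205,250:300],(400,480),interpolation=cv2.INTER_CUBIC)
im=np.zeros((480,800,3),np.uint8);im[:320,:400]=a;im[:,400:]=b;cv2.imwrite("pics/peg2.png",im[:,:,::-1])
for n,q in(("top",t),("scene",s)):
    C=cloud(n,q["d"].astype(float));k=(np.hypot(C[...,0]-PEG[0],C[...,1]-PEG[1])<.05)&(C[...,2]>.117)&(C[...,2]<.14);w=C[k]
    m=w[:,:2].mean(0);_,sv,V=np.linalg.svd(w[:,:2]-m);print(n,len(w),m.round(4),V[0].round(3),"turn",[((-1.464-np.arctan2(*(g*V[0][::-1])))%(2*np.pi)).round(3) for g in(1,-1)],np.percentile(w[:,2],95))
print(r.current_time_s())
E
```

```text
0.885 act 0.886 z 0.1005 [ 0.5409 -0.2486  0.1031] [-3.8  1.2 16.7] -0.14 21.77
0.97 act 0.971 z 0.1004 [ 0.541  -0.2487  0.1031] [-4.5  0.4 17.3] -0.03 22.02
z 0.10037060509115375
[-3.42615412  1.2264443  16.97737546]
top 73 [ 0.5374 -0.2497] [-0.756 -0.654] turn [np.float64(0.964), np.float64(4.106)] 0.12777852174583715
scene 74 [ 0.5409 -0.2479] [0.767 0.642] turn [np.float64(4.122), np.float64(0.981)] 0.128629415409679
25.3833
```

View pics/peg2.png

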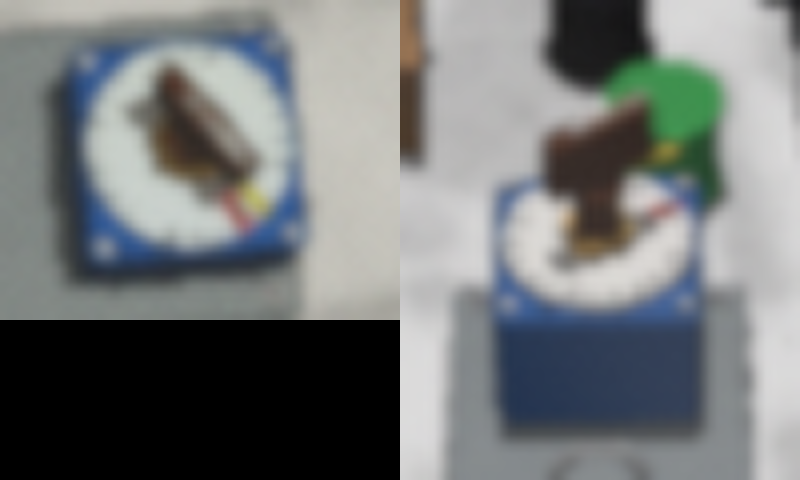

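The peg holds by itself: pointer and yellow tip at about (250,195) in the top crop, right beside the red mark at about (238,208). I'll take one tighter measurement of the mark against the dial edge in the same pictures.

```bash
python3 - <<'E'
from h import *
from scipy.optimize import least_squares
for n,k in(("top",0),("top",2),("scene",0),("scene",1),("scene",2)):
    P=np.load(f"{n}{k}.npz")["p"].astype(np.float32)
    c=imaging.camera_info(n);T=np.array(c["world_from_camera"])
    def samp(X):  # world xy on dial face -> bilinear colour
        q=(np.c_[X,np.full(len(X),.0725)]-T[:3,3])@T[:3,:3]
        u=c["fx"]*q[:,0]/-q[:,2]+c["cx"];v=c["fy"]*-q[:,1]/-q[:,2]+c["cy"]
        return cv2.remap(P,u.astype(np.float32)[None],v.astype(np.float32)[None],cv2.INTER_LINEAR)[0]
    rs=np.arange(.027,.041,.0003);pts=[]
    g=PEG+[0,-.001]
    for a in np.linspace(-np.pi,np.pi,120,endpoint=False):
        X=g+rs[:,None]*[np.cos(a),np.sin(a)];s=samp(X);f=s[:,2]-s[:,0]
        w=s[0].min()>110
        i=np.nonzero(f>45)[0]
        if w and len(i) and i[0]>2 and f.max()>60: pts.append(X[i[0]])
    pts=np.array(pts)
    fit=least_squares(lambda p:np.hypot(*(pts-p[:2]).T)-p[2],[*g,.034],loss="soft_l1",f_scale=.001).x
    # mark: redness on polar grid about fitted centre
    R,Aa=np.meshgrid(np.arange(.021,.0335,.0004),np.arange(-3.1,-1.7,.01))
    s=samp(np.c_[(fit[0]+R*np.cos(Aa)).ravel(),(fit[1]+R*np.sin(Aa)).ravel()])
    w=np.clip(s[:,0]-np.maximum(s[:,1],s[:,2])-15,0,None)
    am=np.average(Aa.ravel(),weights=w);rm=np.average(R.ravel(),weights=w)
    print(n,k,len(pts),fit.round(4),"mark r",rm.round(4),"turn",(-1.464-am).round(3))
E
```

```text
top 0 39 [ 0.5388 -0.2487  0.035 ] mark r 0.0259 turn 1.061
top 2 49 [ 0.5385 -0.2489  0.0348] mark r 0.0254 turn 1.053
scene 0 19 [ 0.5401 -0.2443  0.0335] mark r 0.0293 turn 0.869
scene 1 27 [ 0.54   -0.2449  0.0338] mark r 0.029 turn 0.88
scene 2 27 [ 0.54   -0.2453  0.034 ] mark r 0.0285 turn 0.891
```

```bash
sed -i 's/^PEG=.*//; s/PEG=np.array(\[[^]]*\])/PEG=np.array([.5395,-.2497])/' h.py; python3 - <<'E'
from h import *
o=ori(A-.97);r.reach([*PEG,.19],o);r.move_straight([*PEG,.1035],rate=.08);r.sleep(.2)
f0=np.array(r.current_wrist_force());np.save("f0.npy",f0)
r.grab();r.sleep(.2);z=.1035
for i in range(20):
    f=np.array(r.current_wrist_force())-f0
    if f[2]>16.3: break
    z-=.0003;r.move_straight([*PEG,z],rate=.006);r.sleep(.06)
print(f,z,r.current_tcp_pos(),r.current_opening(),r.current_time_s());open("z","w").write(str(z))
E
python3 turn.py .97 1.04 $(cat z)
```

```text
[-4.7296812   1.68713443 17.26563427] 0.10140000000000003 [ 0.53988724 -0.24990583  0.10359201] 0.008881564908309771 30.8083
1.04 act 1.04 z 0.1014 [ 0.5399 -0.2499  0.1036] [-4.   2.6 17.4] -0.04 31.06
z 0.10138680482836114
```

```bash
python3 - <<'E'
from h import *
r.sleep(.2);r.ungrasp();p=r.current_tcp_pos();r.move_straight([p[0],p[1],.19],rate=.12)
r.reach([.42,-.05,.25],ori(A-1.04));r.sleep(.5)
im=np.zeros((480,800,3),np.uint8)
for n in("top","scene"):
    F=[imaging.grab_frame(n) for _ in range(4)];p=np.mean([f[0] for f in F],0).astype(np.uint8);d=np.median([f[1] for f in F],0).astype(float)
    if n=="top": im[:320,:400]=cv2.resize(p[180:220,285:335],(400,320),interpolation=cv2.INTER_CUBIC)
    else: im[:,400:]=cv2.resize(p[145:265,220:320],(400,480),interpolation=cv2.INTER_CUBIC)
    C=cloud(n,d);k=(np.hypot(C[...,0]-PEG[0],C[...,1]-PEG[1])<.05)&(C[...,2]>.117)&(C[...,2]<.14);w=C[k]
    m=w[:,:2].mean(0);V=np.linalg.svd(w[:,:2]-m)[2];print(n,m.round(4),"turn mod pi",((-1.464-np.arctan2(V[0][1],V[0][0]))%np.pi).round(3))
cv2.imwrite("pics/peg3.png",im[:,:,::-1]);print(r.current_time_s())
E
```

```text
top [ 0.5374 -0.2495] turn mod pi 1.03
scene [ 0.5407 -0.2478] turn mod pi 1.035
34.725
```

View pics/peg3.png

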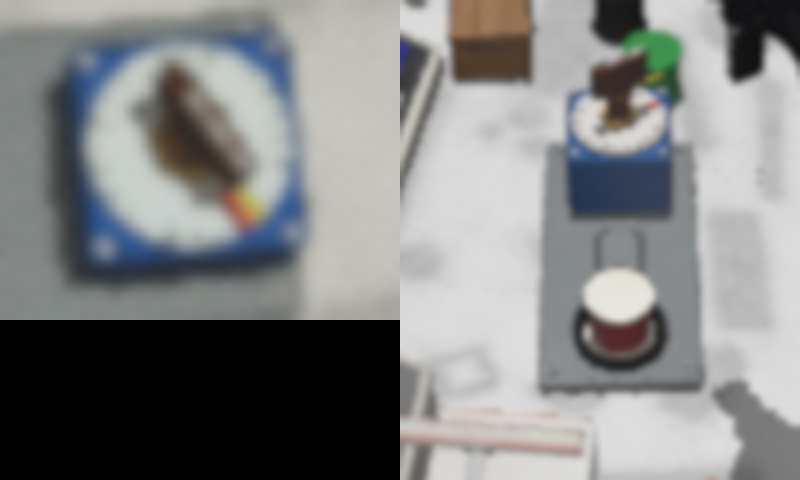

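The picture shows the pointer at the red mark, about (245,205) in the top crop, with the wing at 1.03 rad and holding. The spool stands upright in the cup, about (620,310) in the scene crop. Handing in.

```bash
python3 -c "
from rig import r
print(r.job_done())"
```

```text
the job is handed in; nothing more can be done
None
```

I handed the job in: the red spool stands upright in the cup, and the peg is wedged at about 1.03 rad and holding by itself; my estimates of the red mark's angle mostly fell between 0.98 and 1.09 rad, with a few as low as 0.88.

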